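Start the pearl polisher in second gear

TASK

Get the barrel polisher on the bench running in second gear: first push its clear drum guard fully shut, then push the red-knobbed gear lever away from neutral, past the first notch, until it sits against the second stop and stays there, and only then press the green start button all the way down and let go. Do it all by pushing and pressing with the fingertips: do not grip the gear knob or the guard, do not press the red stop button, and leave the jars, dish, dropper bottle, wooden block and tweezers where they are.

Things in the scene. Friction and masses are not known exactly. Their poses are not given: they have to be found in the camera images.
- polisher: Bench barrel polisher, blue base 170 x 380 x 45 mm (x, y, z), fixed to the bench. Origin under the centre of the base; x axis to its back (within 0.2 rad of world x), y to its left, z up. From left to right: grey switch box (two buttons, y = +155 mm), blue drum under its hinged clear guard (y = +38), grey gearbox with lever (y = -83), small finned motor (to y = -190, top 112 mm high)
- guard (a joint): Hinge of the clear guard, the lid over the drum chamber, rad: 0 fully shut, 0.6 to 1.0 (raised) at the start, limit 1.3. The hinge line runs along the polisher's y at its back. Hinge friction (0.35 N m) holds it at any angle, so it must be pushed all the way down; pressing straight down on its outside 55 to 70 mm in front of the hinge line shuts it from any angle with 4 to 12 N
- guard_hinge (a point): Point on the guard's hinge line at mid width, 168 mm above the bench, 77 mm behind the polisher's centre; does not move. The guard is 150 mm wide, 4 mm clear sheet edged in yellow. Shut, its flat top runs 128 mm forward from the hinge line, upper face 170 mm above the bench, then bends down to its front edge, 150 mm forward and 128 mm high. Open at 1.0 it reaches up to 300 mm
- guard_lip (a point): Centre of the top of the black lip (20 x 90 x 8 mm) on the guard's free front edge, 160 mm in front of the hinge line and 138 mm above the bench when shut; moves with the guard
- gear (a joint): Gear lever, rad: 0 neutral (leaning 23 degrees to the front), 0.4 first notch (upright, one red dot), 0.8 second stop (leaning 23 degrees to the back, two red dots). Swings to the back along the polisher's x. A spring roller on a notched quadrant pulls it into these three places; humps at 0.2 and 0.6, and let go before a hump it drops back. Needs 4 to 15 N at the knob. Hard stops at 0 and 0.8
- gear_knob (a point): Centre of the red ball knob, 30 mm diameter, on the lever 130 mm above its pivot; 170 mm above the bench at neutral and second stop, 180 mm at the first notch. Moves with the lever, about 101 mm in all
- gear_pivot (a point): Pivot of the gear lever, in its plane of swing, 50 mm above the bench; does not move. The gearbox round it is 150 x 75 mm with its top 96 mm above the bench; a steel quadrant beside the lever reaches 121 mm
- start (a joint): Green start button, m: 0 up, 0.006 fully down; sprung, fully down takes 5 N, it comes up again when let go
- start_top (a point): Centre of the top of the green start button (28 mm diameter, 125 mm above the bench, pressed straight down), the rear one on the switch box, whose top is 102 mm above the bench; it moves with the button
- stop (a joint): Red stop button, m: 0 up, 0.006 fully down; sprung; not to be pressed
- stop_top (a point): Centre of the top of the red stop button (28 mm diameter, 125 mm above the bench), 65 mm in front of the start button
- jar_red: Small clear jar with red lid, 43 mm diameter, 44 mm high, left of the polisher; origin at the centre of its underside; to be left alone
- jar_white: Small clear jar with white lid, 49 mm diameter, 52 mm high, left of the polisher; origin at the centre of its underside; to be left alone
- pearl_dish: White sorting dish of pearls, 66 mm diameter, 13 mm high, right of the polisher; origin at the centre of its underside; to be left alone
- dropper: Brown dropper bottle, 33 mm diameter, 102 mm high, right of the polisher; origin at the centre of its underside; to be left alone
- wood_rest: Grooved hardwood block, 85 x 44 x 30 mm, to the left; origin at the centre of its underside; to be left alone
- tweezers: Steel tweezers lying flat, 16 x 143 x 9 mm, to the left; origin at the centre of the underside; to be left alone

How it is judged:
By the outcome, as a careful person would: the job done as asked, in the order asked, and still so for the second after the job is handed in, with the robot touching nothing.
It also fails if it takes over 45 s, if anything falls off the work surface, if the arm or the gripper's body presses on something with over 40 N, if the wrist force passes 120 N, or if a joint passes its speed limit or range.

ROBOT

A 6-joint arm with a two-finger parallel gripper is mounted at the origin on a cart in front of the work surface, level with it; the furniture and walls round the work are solid. World frame = base frame: x ahead of the robot, y to its left, z up, the work surface at z = 0. Lengths are in mm, angles in degrees, forces in N, time in s.
With the tool pointing down it reaches from about 350 to 875 mm from the base axis. Payload 4.2 kg.
Tool frame: the origin (TCP) lies at the very end of the fingers, on their centre line; the grasp point (between the pads) lies 19 mm behind it; z points along the fingers, y is the line along which they close (so a half turn about z gives the same grasp; the last joint's range is limited). The gripper opens to 87 mm and grips with 3 to 60 N. Pads are 19 mm wide; open, the fingers measure 117 mm over their backs; the gripper's body (75 mm by 190 mm) begins 51 mm behind the grasp point.
Start: joints at [77.957, 22.042, 0.453, 0, -68.411, -14.817], TCP at [282.351, 557.563, 222.55] pointing down, gripper open.
Joint ranges: [-179.83, 179.83], [-69.29, 118.12], [-61.27, 80.66], [-181.25, 117.63], [-171.15, -9.14], [-177.46, 177.46]. Speed limits (degrees/s): [159.86, 159.86, 180, 180, 180, 180].

INTERFACE

Orientations are given as [roll, pitch, yaw] about the fixed x, y, z axes, in that order (R = Rz(yaw) Ry(pitch) Rx(roll)).
In Python, from rig import arm, kinematics, telemetry, get_image, order, search_frame, trace gives the robot as it stands. The module is installed in compiled form; this text tells all that it offers. Calls block until the motion is done:
- arm.movep(position, orientation): joint-space move of the TCP to a pose.
- arm.servo_line(position, velocity=150, attitude=None, contact_N=None): straight line of the TCP; attitude=None keeps the orientation; velocity is the mean speed in mm/s. With contact_N (N) it stops when the force on the tool has changed by that much, and returns True; else False.
- arm.movej(angles): joint-space move.
- arm.gripper_to(opening, strength=None): finger opening in mm; strength is the grip in N (None keeps the last); returns when the fingers have stopped.
- arm.wait(seconds).
- kinematics.solve_ik(position, orientation): joint angles nearest the present ones, or None.
- telemetry.sense(): the state.
- get_image(name): name is "side" or "top" or "wrist"; returns a dict with "image" (420x560x3 uint8, red, green, blue), "camera_matrix" (3x3 intrinsics, pixels), "world_to_cam" (4x4, takes a point from world to camera coordinates); the wrist camera has in their place "tool_from_camera" (4x4, takes a point from camera to tool coordinates, whose origin is the TCP and whose axes are the flange's). Camera axes: x right, y up, looking along -z (the intrinsics and any distortion apply to the point x, -y, -z); pixel columns grow to the right and rows downward; lengths in mm; the calibration is good to about 2 mm. A picture is of the moment at which its call begins: read the wrist's pose just before it. There is no depth.
A pose or a line that the arm cannot do raises arm.PlanningError and nothing moves.
- order.job_done(): hands the job in; it is judged then, once.
Trained networks look in the newest picture that a camera, given by its name, has taken for a name from the list of things; names that differ only in an ending like _2 or _b are one class to them, and where a whole thing is asked for, a point or a joint stands for the part that bears it (a point fixed in the world has none). Each returns a list of dicts, best first, with "conf" (0 to 1); they miss things now and then, are a little off and sometimes report something else, mostly with a low value. They report only what shows in the picture. A call takes as long as a camera call.
- search_frame(camera, name): "centre" ([x, y, z] in mm, in world coordinates, good to about 4 mm: the middle of the surface that is visible of it).
- trace(camera, name): "mask" (420x560 bool, what is visible of it).
The state is a dict: "clock": time; "qpos": joint angles; "joint_velocities": joint speeds; "joint_efforts": joint torques, N m; "position": TCP position; "tcp_rot": TCP orientation; "force": force on the tool from outside, world axes, zero at the start; "ft_torque": the same for the moment, N m; "gripper_width": finger opening in mm; "grasp_force": force on a finger pad.
Only numpy, scipy, OpenCV 4.12 (cv2) and the standard library are available. Lean on these libraries where they do the work, as an engineer would, in place of code of your own. Each camera call takes 0.05 s, during which the arm holds its last target. There are 200 camera calls.

## Working session

There is one attempt and no reset: what is moved stays moved. The work goes in short steps, each a Python script; the robot and the scene stay as the last script left them, time stands still between calls to the robot, and variables do not carry over. Pictures are saved under pics/ and viewed, at most 10 in all, crops included, and the job is handed in when it is done.

```bash
mkdir -p pics
python3 - <<'E'
from rig import *
import cv2
s=telemetry.sense();print(s['clock'],s['position'],s['tcp_rot'])
for c in("top","side"):
    d=get_image(c);cv2.imwrite(f"pics/{c}0.png",d['image'][:,:,::-1])
    for n in("guard_lip","gear_knob","start_top","stop_top","polisher","guard"):
        try:print(c,n,[(x['centre'],round(x['conf'],2)) for x in search_frame(c,n)[:2]])
        except Exception as e:print(c,n,e)
E
```

```text
0.0 [282.08574728 557.05778933 221.47266648] [ 1.79876816e+02 -2.64828346e-03 -2.68713148e+01]
top guard_lip []
top gear_knob [([481.7, 26.1, 239.4], 0.56)]
top start_top [([529.4, 139.2, 128.0], 0.45)]
top stop_top [([465.6, 142.2, 124.8], 0.4)]
top polisher [([466.9, 2.9, 106.7], 0.62)]
top guard [([478.8, 28.8, 235.2], 0.82)]
side guard_lip [([473.9, 19.5, 237.1], 0.76)]
side gear_knob [([433.5, -94.0, 171.6], 0.69)]
side start_top []
side stop_top []
side polisher [([458.5, -57.4, 100.9], 0.68)]
side guard [([470.6, 17.3, 236.0], 0.97), ([458.7, -56.4, 98.4], 0.28)]
```

View pics/top0.png

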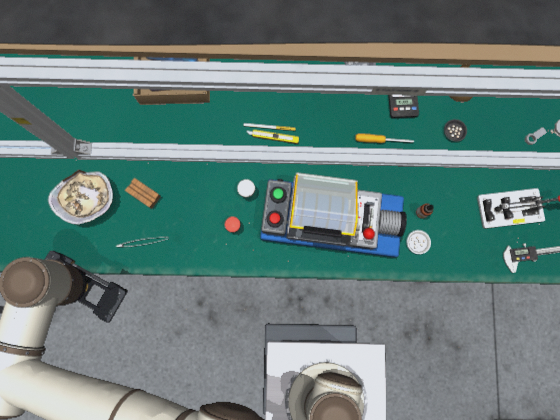

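View pics/side0.png

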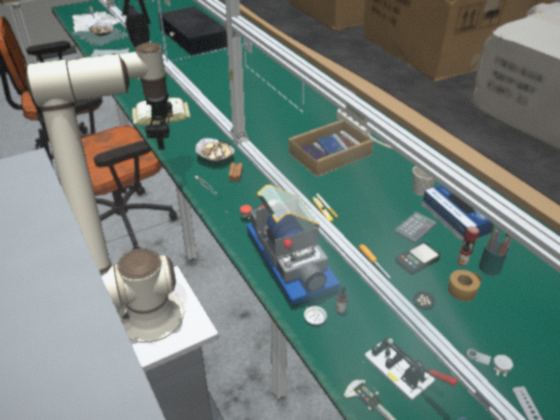

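The top view shows the polisher at about (263–405, 175–256), with the green button at (278,194), red at (275,218), the knob at (369,233) and the guard raised. A frame rail runs behind it at row 150, with a second one above. I'll enlarge the polisher for a pose fit.

Run:
```python
from rig import *
import cv2,numpy as np
d=get_image("top");im=d['image'][:,:,::-1]
np.savez('top.npz',K=d['camera_matrix'],T=d['world_to_cam'])
print(d['camera_matrix'],d['world_to_cam'])
cv2.imwrite('pics/crop.png',cv2.resize(im[165:265,255:415],None,fx=5,fy=5,interpolation=cv2.INTER_CUBIC))
for c in("top","side"):
    d=get_image(c);
    for n in("gear_knob","start_top","stop_top"):
        for x in trace(c,n)[:2]:
            v,u=np.nonzero(x['mask']);print(c,n,round(x['conf'],2),u.mean(),v.mean(),len(u))
```

```text
[[525.75212193   0.         280.29001021]
 [  0.         525.75212193 203.21710144]
 [  0.           0.           1.        ]] [[ 2.00779530e-02 -9.99733063e-01  1.14314638e-02  1.16987330e+02]
 [ 9.83338836e-01  2.18122751e-02  1.80468720e-01 -5.24608972e+02]
 [-1.80669892e-01  7.61755988e-03  9.83514292e-01 -1.39518591e+03]
 [ 0.00000000e+00  0.00000000e+00  0.00000000e+00  1.00000000e+00]]
top gear_knob 0.6 368.4263565891473 232.2325581395349 129
top stop_top 0.62 273.9864864864865 218.16216216216216 74
side gear_knob 0.6 289.93382352941177 246.85294117647058 136
side start_top 0.26 283.8959236773634 203.92107545533392 1153
```

View pics/crop.png

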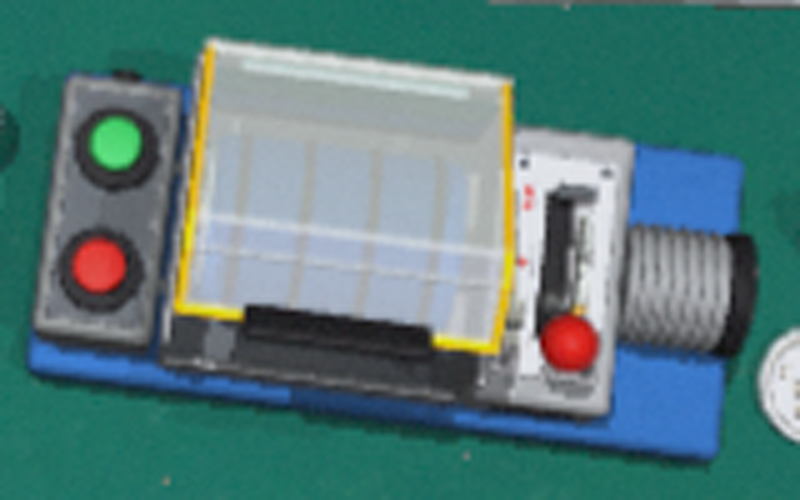

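```bash
cat > h.py <<'E'
import numpy as np
z=np.load('top.npz');K,T=z['K'],z['T']
def proj(p):
    c=T[:3,:3]@p+T[:3,3];q=K@[c[0],-c[1],-c[2]];return q[:2]/q[2]
def w(P,l): # local->world
    c,s=np.cos(P[2]),np.sin(P[2]);return np.array([P[0]+c*l[0]-s*l[1],P[1]+s*l[0]+c*l[1],l[2]])
E
python3 - <<'E'
from h import *
from scipy.optimize import least_squares as ls
def res(P):
    sx,kx,g=P[3],P[4],P[5]
    hg=lambda f,u,y:[77-f*np.cos(g)+u*np.sin(g)*1.0,y,168+f*np.sin(g)+u*np.cos(g)]
    pts=[([sx,155,125],278.2,193.8),([sx-65,155,125],274.8,218),([kx,-83,170],368.8,233.3),
    ([85,-190,45],403.4,196),([-85,-190,45],398.6,255),
    ([77,113,168],296.4,173.3),([77,-37,168],357.6,181),
    (hg(128,0,113),292.6,207.8),(hg(128,0,-37),357.6,214.8),(hg(150,-40,113),290.8,227.6),(hg(150,-40,-37),354.6,235)]
    return np.concatenate([proj(w(P,np.array(a,float)))-[u,v] for a,u,v in pts])
r=ls(res,[470,5,-.1,30,-50,.8],x_scale=[10,10,.1,10,10,.1],loss='soft_l1')
P=r.x;print(P.round(3));print(res(P).reshape(-1,2).round(1))
for n,l in dict(start=[P[3],155,125],stop=[P[3]-65,155,125],knob=[P[4],-83,170],hinge=[77,38,168]).items():print(n,w(P,l).round(1))
E
```

```text
[ 4.88225e+02 -1.60820e+01 -1.01000e-01  2.91550e+01 -5.18090e+01
  6.50000e-01]
[[-0.2 -0.2]
 [ 0.1  0.2]
 [ 0.4  0. ]
 [ 0.8 -1.2]
 [ 0.6  1. ]
 [ 0.4  0.6]
 [-2.   0.1]
 [ 0.6  0.2]
 [-1.1  0.9]
 [ 0.1 -1.1]
 [-1.  -0.8]]
start [532.9 135.2 125. ]
stop [468.2 141.7 125. ]
knob [428.3 -93.4 170. ]
hinge [568.7  13.9 168. ]
```

```bash
cat >> h.py <<'E'
P=np.array([488.2,-16.1,-0.101]);YAW=np.degrees(P[2])
def unproj(u,v,zz):
    d=np.linalg.inv(K)@[u,v,1];d=T[:3,:3].T@[d[0],-d[1],-d[2]];o=-T[:3,:3].T@T[:3,3]
    return o+d*(zz-o[2])/d[2]
E
python3 - <<'E'
from h import *
from rig import *
import cv2
r=unproj(300,158,30);print(r)
for zz in(300,500,700):print(unproj(300,84,zz))
assert r[0]>610
arm.gripper_to(0)
g=w(P,[77-58,38,320])
arm.movep([430,220,330],[180,0,YAW])
arm.movep(g,[180,0,YAW])
s=telemetry.sense();print(s['clock'],s['position'],s['qpos'],s['force'],s['gripper_width'])
d=get_image("wrist");cv2.imwrite('pics/w1.png',d['image'][:,:,::-1]);print(d['tool_from_camera'])
E
```

```text
[656.09277429  74.90266518  30.        ]
[761.72298592  89.35773119 300.        ]
[675.87802721  97.8808025  500.        ]
[590.03306851 106.40387381 700.        ]
4.975 [510.99705254  20.64740769 319.81098308] [ 2.05116515e+01  7.60433526e+00 -5.30224815e+00 -1.65147816e-02
 -7.71031444e+01  6.37453166e+01] [-0.2409658   0.90161961  0.55269193] 0.3381078916776024
[[ 7.30343647e-04  9.69952579e-01  2.43292953e-01  6.54296973e+01]
 [ 9.99999720e-01 -7.47515556e-04 -2.17384099e-05  5.96560286e-01]
 [ 1.60780040e-04  2.43292901e-01 -9.69952854e-01 -1.62016030e+02]
 [ 0.00000000e+00  0.00000000e+00  0.00000000e+00  1.00000000e+00]]
```

View pics/w1.png

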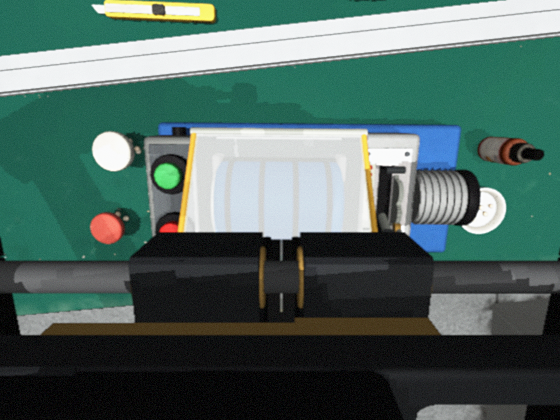

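The wrist view shows the gripper square to the polisher and the fingertips over the guard, with the green button at (168,173) and the rear edge of the guard at row 130. Next I press the guard down.

Run:
```python
from h import *
from rig import *
import cv2
g=w(P,[77-58,38,0])
p=lambda z:[g[0],g[1],z]
arm.servo_line(p(255),velocity=120)
f0=telemetry.sense()['force'][2]
c=arm.servo_line(p(164),velocity=45,contact_N=25)
s=telemetry.sense();print(c,s['clock'],s['position'],s['force'],f0)
arm.servo_line(p(300),velocity=150)
arm.movep(w(P,[-140,-83,300]),[180,0,YAW])
for cc in("top","side"):
    d=get_image(cc);im=d['image'][:,:,::-1]
    print(search_frame(cc,"guard_lip")[:1],search_frame(cc,"gear_knob")[:1])
    if cc=="side":cv2.imwrite('pics/s2.png',cv2.resize(im[150:330,200:380],None,fx=3.3,fy=3.3,interpolation=cv2.INTER_CUBIC))
print(w(P,[77-160,38,138]),telemetry.sense()['clock'])
```

```text
True 7.4333 [510.13065322  19.60098363 170.4118827 ] [-0.54449195  1.00836922  3.33529413] 0.3190004501373513
[{'centre': [480.2, 27.4, 173.0], 'conf': 0.95}] []
[{'centre': [490.1, 2.6, 169.0], 'conf': 0.58}] [{'centre': [433.8, -96.3, 176.2], 'conf': 0.62}]
[409.45445983  30.07510048 138.        ] 9.5667
```

View pics/s2.png

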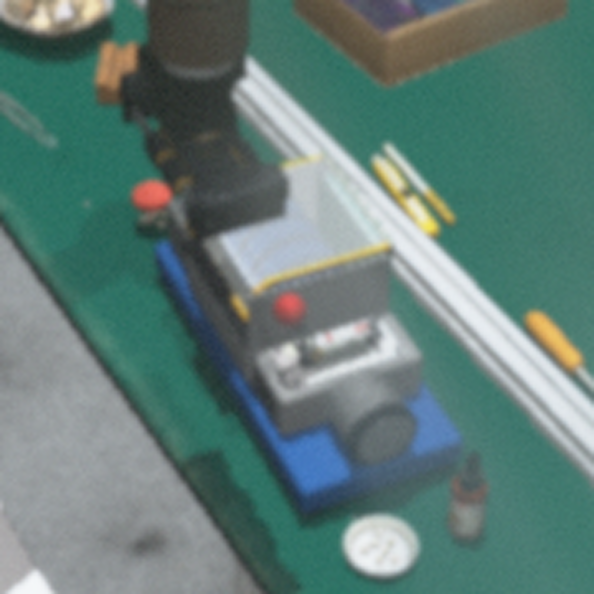

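The guard looks flat and shut, having stopped hard at z=170. I'll re-press it further forward to be sure, then push the lever.

Run:
```python
from h import *
from rig import *
import cv2
O=[180,0,YAW]
def st(t):
    s=telemetry.sense();c,n=np.cos(P[2]),np.sin(P[2]);d=s['position'][:2]-P[:2]
    print(t,round(s['clock'],2),'local',(c*d[0]+n*d[1]).round(1),(-n*d[0]+c*d[1]).round(1),s['position'][2].round(1),s['force'].round(1))
arm.movep(w(P,[77-95,38,200]),O)
print(arm.servo_line(w(P,[77-95,38,164]),velocity=25,contact_N=22));st('guard')
arm.servo_line(w(P,[77-95,38,240]),velocity=150)
arm.movep(w(P,[-100,-83,240]),O)
arm.servo_line(w(P,[-100,-83,157]),velocity=120);st('front')
for i in range(3):
    c=arm.servo_line(w(P,[31,-83,157]),velocity=50,contact_N=32);st(c)
    x=telemetry.sense()['position'];lx=(np.array([np.cos(P[2]),np.sin(P[2])])@(x[:2]-P[:2]))
    if lx>18 or not c:break
arm.servo_line(w(P,[-20,-83,157]),velocity=100);st('back off')
arm.servo_line(w(P,[-20,-83,260]),velocity=150)
arm.movep(w(P,[-130,60,280]),O)
for cc in("side","top"):
    d=get_image(cc);print(cc,search_frame(cc,"gear_knob")[:2])
    if cc=="side":cv2.imwrite('pics/s3.png',cv2.resize(d['image'][150:330,200:380,::-1],None,fx=3.3,fy=3.3,interpolation=cv2.INTER_CUBIC))
print(w(P,[51,-83,170]))
st('end')
```

```text
True
guard 11.53 local -18.0 38.0 170.4 [-0.8  0.6  4. ]
front 13.62 local -99.2 -82.7 157.4 [ 0.5 -0.8  0.2]
False 16.38 local 24.2 -83.0 157.1 [-18.2   7.1  14.5]
back off 17.04 local -18.8 -82.8 157.5 [-0.1 -0.2  0.8]
side [{'centre': [519.4, -103.0, 161.1], 'conf': 0.72}]
top [{'centre': [516.7, -94.8, 173.4], 'conf': 0.64}]
[ 530.57134078 -103.81926516  170.        ]
end 18.83 local -129.4 59.3 279.5 [-1.5  0.6 -0.5]
```

View pics/s3.png

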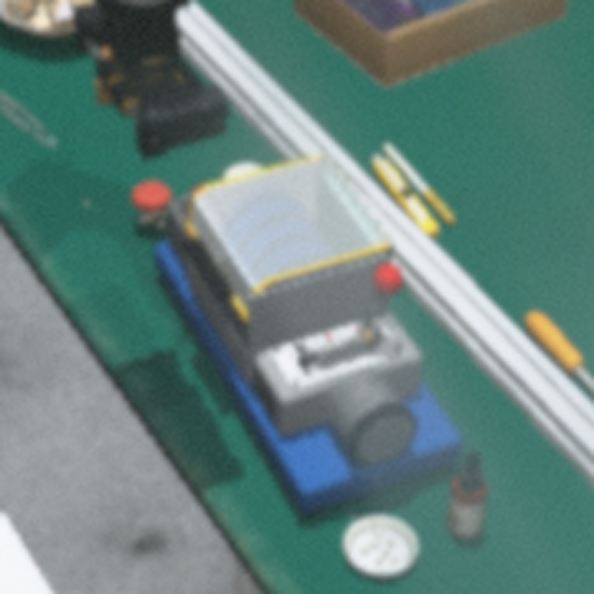

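The lever leans back with the knob at crop (388,278), and the guard is flat and shut. I'll check the knob projection numerically, then press start.

Run:
```python
from h import *
from rig import *
import cv2
O=[180,0,YAW]
d=get_image("side");K2,T2=d['camera_matrix'],d['world_to_cam']
for lx,zz in((51,170),(0,180),(-51,170)):
    c=T2[:3,:3]@w(P,[lx-.8,-83,zz])+T2[:3,3];q=K2@[c[0],-c[1],-c[2]];print(lx,q[:2]/q[2])
v,u=np.nonzero(trace("side","gear_knob")[0]['mask']);print('knob px',u.mean(),v.mean())
assert abs(u.mean()-317.6)<4
arm.movep(w(P,[29,155,200]),O)
arm.servo_line(w(P,[29,155,135]),velocity=100)
c=arm.servo_line(w(P,[29,155,114]),velocity=20,contact_N=14)
s=telemetry.sense();print(c,s['clock'],s['position'],s['force'],w(P,[29,155,0]))
```

```text
51 [318.39709472 234.82401355]
0 [303.67358051 237.02966289]
-51 [288.44661129 244.15194758]
knob px 314.5633802816901 240.16197183098592
True 21.3583 [532.7693948  135.17578154 119.54850007] [-0.6661126  -0.21749072  4.09546498] [532.68060866 135.18607158   0.        ]
```

Run:
```python
from h import *
from rig import *
import cv2
g=w(P,[29,155,0])
arm.servo_line([g[0],g[1],116.5],velocity=20);arm.wait(.3)
s=telemetry.sense();print(s['position'],s['force'])
arm.servo_line([g[0],g[1],260],velocity=150)
arm.movep([400,230,320],[180,0,YAW])
d=get_image("top");cv2.imwrite('pics/t4.png',cv2.resize(d['image'][130:270,200:450,::-1],None,fx=3.2,fy=3.2,interpolation=cv2.INTER_CUBIC))
print(telemetry.sense()['clock'])
```

```text
[532.844457   135.18773987 119.23231441] [-6.11413539 -0.39474212 16.30008075]
23.8167
```

View pics/t4.png

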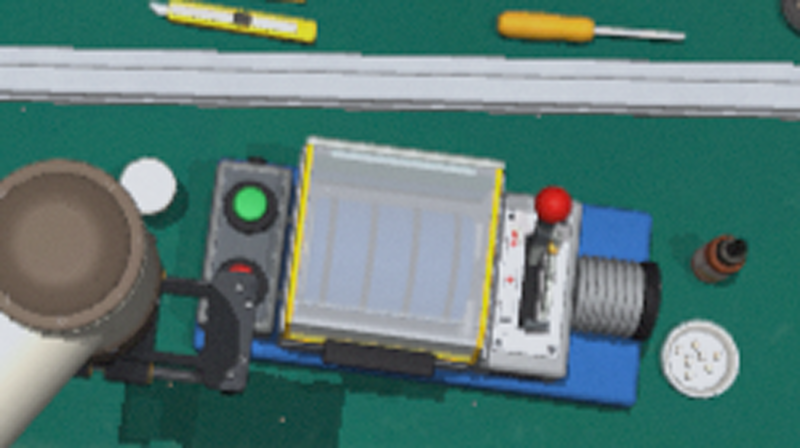

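The picture shows the guard shut, the knob at the two-dot end (553,205), and the green button up again. The gripper is clear, and the other objects in view are where they were.

```bash
python3 -c "
from rig import order;print(order.job_done())"
```

```text
the job is handed in; nothing more can be done
None
```

I shut the guard, pushed the gear lever to the second stop, then pressed the start button fully down and released it; the job went in at about 24 s on the robot's clock, and I got no verdict back.

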